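Line up the specimen jars by size at the microtome bench

TASK

Small specimens are cut first, nearest the forceps: stand the four specimen jars on the four round rubber seats of the steel bench riser, one to a seat, in order of size, the smallest on the seat at the end where the forceps pot stands and the largest on the seat at the end where the cassette tub stands. Set each jar down upright in the middle of its seat without dropping it or knocking any over, and leave the forceps pot and the cassette tub where they are.

Things in the scene. Friction and masses are not known exactly. Their poses are not given: they have to be found in the camera images.
- jar_s: smallest of the four specimen jars: closed, round, straight-sided, white plastic, blank label, ribbed white screw cap. 48 mm high overall, body 32 mm across; cap 35 mm across (the widest part), 14 mm high: grip it there from above. About 45 g, give or take 30 %. Stands upright on the bench at the start. Origin: centre of its underside, z up its axis.
- jar_m: second smallest of the four specimen jars: closed, round, straight-sided, white plastic, blank label, ribbed white screw cap. 66 mm high overall, body 41 mm across; cap 44 mm across (the widest part), 15 mm high: grip it there from above. About 95 g, give or take 30 %. Stands upright on the bench at the start. Origin: centre of its underside, z up its axis.
- jar_l: second largest of the four specimen jars: closed, round, straight-sided, white plastic, blank label, ribbed white screw cap. 86 mm high overall, body 51 mm across; cap 54 mm across (the widest part), 17 mm high: grip it there from above. About 180 g, give or take 30 %. Stands upright on the bench at the start. Origin: centre of its underside, z up its axis.
- jar_xl: largest of the four specimen jars: closed, round, straight-sided, white plastic, blank label, ribbed white screw cap. 108 mm high overall, body 61 mm across; cap 64 mm across (the widest part), 19 mm high: grip it there from above. About 320 g, give or take 30 %. Stands upright on the bench at the start. Origin: centre of its underside, z up its axis.
- seat_1: round black rubber seat on the steel riser, at the robot's left (+y) end of the straight row of four, which are 85 mm apart between centres. 76 mm across, 2 mm thick, fixed. Origin: centre of its underside, 50 mm above the bench (upper face at z = 52 mm); x across the riser away from the robot, y along the row towards seat_1.
- seat_2: round black rubber seat on the steel riser, second from the robot's left. 76 mm across, 2 mm thick, fixed. Origin: centre of its underside, 50 mm above the bench (upper face at z = 52 mm); x across the riser away from the robot, y along the row towards seat_1.
- seat_3: round black rubber seat on the steel riser, third from the robot's left; the riser is a fixed steel bench step 110 mm deep, 370 long, 50 high, with an 8 mm lip along its far edge. 76 mm across, 2 mm thick, fixed. Origin: centre of its underside, 50 mm above the bench (upper face at z = 52 mm); x across the riser away from the robot, y along the row towards seat_1.
- seat_4: round black rubber seat on the steel riser, at the robot's right (-y) end of the row. 76 mm across, 2 mm thick, fixed. Origin: centre of its underside, 50 mm above the bench (upper face at z = 52 mm); x across the riser away from the robot, y along the row towards seat_1.
- forceps_pot: loose round steel pot, 72 mm across and 85 mm high, with two forceps and a brush standing in it (155 mm high in all). It stands on the bench just beyond one end of the riser, left or right, which differs from start to start; its centre is 95 to 125 mm from that of the nearest seat. Leave it where it stands. Origin: centre of its underside.
- cassette_tub: loose open grey plastic tub, 80 x 76 mm and 50 mm high, filled with white tissue cassettes. It stands on the bench just beyond the riser's other end. Leave it where it stands. Origin: centre of its underside.
Not all that is in view belongs to the job. What is shaped like the jar_l but blue or red is not meant.

How it is judged:
At the end, for the whole second after the job is handed in: Each jar stands upright (within 6 degrees), at rest on its own seat, its centre within 15 mm of the seat's centre, in order of size along the row from the smallest at the forceps pot's end to the largest at the cassette tub's end (((horizontal distance between forceps_pot and seat_1 below 0.2 m and horizontal distance between forceps_pot and seat_4 above 0.25 m and horizontal distance between jar_s and seat_1 below 0.015 m and horizontal distance between jar_m and seat_2 below 0.015 m and horizontal distance between jar_l and seat_3 below 0.015 m and horizontal distance between jar_xl and seat_4 below 0.015 m) or (horizontal distance between forceps_pot and seat_4 below 0.2 m and horizontal distance between forceps_pot and seat_1 above 0.25 m and horizontal distance between jar_s and seat_4 below 0.015 m and horizontal distance between jar_m and seat_3 below 0.015 m and horizontal distance between jar_l and seat_2 below 0.015 m and horizontal distance between jar_xl and seat_1 below 0.015 m)) and z of jar_s in the frame of seat_1 between -0.003 and 0.006 m and angle between each of jar_s, jar_m, jar_l, jar_xl's own z axis and vertical below 0.1 rad and linear speed of each of jar_s, jar_m, jar_l, jar_xl below 0.02 m/s and z of jar_m in the frame of seat_1 between -0.003 and 0.006 m and z of jar_l in the frame of seat_1 between -0.003 and 0.006 m and z of jar_xl in the frame of seat_1 between -0.003 and 0.006 m); the robot touches nothing.
It fails at once if a jar is tipped over (leans more than 30 degrees) (angle between any of jar_s, jar_m, jar_l, jar_xl's own z axis and vertical above 0.52 rad).
It fails at once if a jar is dropped or sent flying (faster than 0.6 m/s while the fingers do not touch it: a drop of about 18 mm) ((linear speed of jar_s above 0.6 m/s and contact force between jar_s and the fingers below 0.05 N) or (linear speed of jar_m above 0.6 m/s and contact force between jar_m and the fingers below 0.05 N) or (linear speed of jar_l above 0.6 m/s and contact force between jar_l and the fingers below 0.05 N) or (linear speed of jar_xl above 0.6 m/s and contact force between jar_xl and the fingers below 0.05 N)).
It fails at once if the forceps pot is shifted by more than 20 mm or tipped (distance of forceps_pot from where it was at the start of the episode above 0.02 m or angle between forceps_pot's own z axis and vertical above 0.3 rad).
It fails at once if the cassette tub is shifted by more than 20 mm or tipped (distance of cassette_tub from where it was at the start of the episode above 0.02 m or angle between cassette_tub's own z axis and vertical above 0.3 rad).
It also fails if it takes over 101 s, if anything falls off the work surface, if the arm or the gripper's body presses on something with over 40 N, if the wrist force passes 120 N, or if a joint passes its speed limit or range.

ROBOT

A 7-joint arm with a two-finger parallel gripper is mounted at the origin on the work surface. World frame = base frame: x ahead of the robot, y to its left, z up, the work surface at z = 0. Lengths are in m, angles in rad, forces in N, time in s.
With the tool pointing down it reaches from about 0.425 to 0.925 m from the base axis. Payload 6.8 kg.
Tool frame: the origin (TCP) lies where the fingers leave the gripper's body, on its centre line; the fingertips stand 73 mm ahead of it and the grasp point (between the pads) lies 54 mm ahead of it; z points along the fingers, y is the line along which they close (so a half turn about z gives the same grasp; the last joint's range is limited). The gripper opens to 85 mm and grips with 20 to 120 N. Pads are 22 mm wide; open, the fingers measure 114 mm over their backs; the gripper's body (76 mm by 85 mm) begins 54 mm behind the grasp point. The pads swing forward as they close: fully open they stand 13 mm farther back than shut.
Start: joints at [1.205, 0.477, 0.022, 1.555, -0.011, 1.109, -0.083], TCP at [0.172, -0.653, 0.304] pointing down, gripper open.
Joint ranges: [-2.96, 2.96], [-0.34, 2.1], [-1.41, 1.46], [0.24, 2.44], [-1.37, 4.51], [0.17, 1.92], [-2.96, 2.96]. Speed limits (rad/s): [2.39, 2.39, 3.14, 3.14, 3.14, 3.14, 3.14].

INTERFACE

Orientations are given as a rotation vector (axis times angle).
In Python, from bench import r, grab_frame, camera_info gives the robot as it stands.
- The arm moves only by the shell command python3 -m pendant 'ROWS' [OPENING] [FORCE]. ROWS is a JSON list of rows, 1 to 5 of them, each an object with the fields sx, sy, sz (the shift in a scale on which 1.0 is 0.6 m), rx, ry, rz (a rotation vector in shares of pi rad (1.0 is pi rad)); a field left out counts as zero; each row is the pose to reach, as a shift and turn from the pose commanded when the command began, along the tool's axes at that moment; what a row does not reach only later rows make up. A row lasts 1/10 s, in which the tool goes at most 0.05 m and 0.15 rad, less where a joint would pass 70% of its speed; a pose out of reach is approached as far as the arm can. OPENING is the finger opening in m, set as the command begins (- or left out keeps the last). The fingers move at their own pace and stop on an object; FORCE is the grip in N (left out, the last holds). Time passes only in rows, so rows that do not move let the fingers close. It prints the time, the measured TCP pose, the force, the opening and the grip force at its end. A shift or turn number past 1, either way, is cut back to 1. Input that does not fit is refused with a message, and nothing moves.
- r.get_obs(): the state, without advancing time (a new reading comes with each control period).
- grab_frame(name): name is "scene" or "top" or "wrist"; returns (picture, depth): 384x512x3 uint8, blue, green, red; 384x512 float32, m along the optical axis (not along the pixel's ray), 0 where there is no reading.
- camera_info(name): a dict with "camera_matrix" (3x3 intrinsics, pixels), "R" (3x3) and "t" (3): a world point X has camera coordinates R X + t. Camera axes: x right, y down, z forward; pixel columns grow to the right and rows downward; lengths in m; the calibration is good to about 2 mm. The wrist camera is an equidistant fisheye: a pixel r from the principal point sees the ray r / f radians off the axis. A picture is of the moment at which its call begins: read the wrist's pose just before it. camera_info takes no time and is no camera call; for the wrist camera it gives the pose at the moment of the call.
- r.hand_in(): hands the job in; it is judged then, once.
The state is a dict: "clock": time; "joints": joint angles; "qvel": joint speeds; "tau": joint torques, N m; "tcp_pos": TCP position; "orientation": TCP orientation; "contact_force": force on the tool from outside, world axes, zero at the start; "moment": the same for the moment, N m; "grip_width": finger opening in m; "gripper_force": force on a finger pad.
Only numpy, scipy, OpenCV 4.12 (cv2) and the standard library are available. Lean on these libraries where they do the work, as an engineer would, in place of code of your own. Each camera call takes 0.05 s, during which the arm holds its last target. There are 200 camera calls.

## Working session

There is one attempt and no reset: what is moved stays moved. The work goes in short steps, Python scripts to look and compute and a shell command to move; the robot and the scene stay as the last step left them, time stands still between calls to the robot, and variables do not carry over. Pictures are saved under pics/ and viewed, at most 14 in all, crops included, and the job is handed in when it is done.

```bash
mkdir -p pics; python3 - <<'E'
from bench import r, grab_frame, camera_info
import cv2,numpy as np
for n in ("top","scene"):
    p,d=grab_frame(n); cv2.imwrite(f"pics/{n}0.png",p); np.savez(f"{n}0.npz",p=p,d=d,**camera_info(n))
    c=camera_info(n); print(n,c["camera_matrix"],c["R"],c["t"])
o=r.get_obs(); print(o)
E
```

```text
top [[360.27642074   0.         263.95427568]
 [  0.         360.27642074 188.84184091]
 [  0.           0.           1.        ]] [[ 0.02182803 -0.99918891  0.03383874]
 [-0.98448524 -0.02737646 -0.1733186 ]
 [ 0.17410441 -0.02953054 -0.98428431]] [0.02098893 0.47318349 0.97107467]
scene [[384.69442215   0.         256.89524869]
 [  0.         384.69442215 189.0016704 ]
 [  0.           0.           1.        ]] [[ 0.2845865   0.95840106  0.02186147]
 [ 0.53799093 -0.1407925  -0.83110964]
 [-0.79345843  0.24828386 -0.55567872]] [-0.17003984 -0.19127827  1.33785136]
{'clock': 0.1, 'joints': array([ 1.20486827,  0.47774901,  0.02235383,  1.55630181, -0.01148386,
        1.10928907, -0.08310328]), 'qvel': array([ 0.00056547, -0.00151281, -0.00167977, -0.00261994, -0.00150467,
       -0.00225097,  0.00082628]), 'tau': array([ 3.60804959e-03, -5.97761106e+01,  1.61296964e+00, -2.81955010e+01,
        1.27021325e-02,  5.04994081e-03, -3.66959489e-05]), 'tcp_pos': array([ 0.17200331, -0.6523156 ,  0.30302332]), 'orientation': array([-3.11395219e+00, -4.03693797e-01,  5.39605612e-04]), 'contact_force': array([-0.04199039, -1.6866495 , -0.51364776]), 'moment': array([-0.05452968,  0.02033996,  0.01678329]), 'gripper_force': 0.0, 'grip_width': 0.08518019031371979}
```

View pics/top0.png

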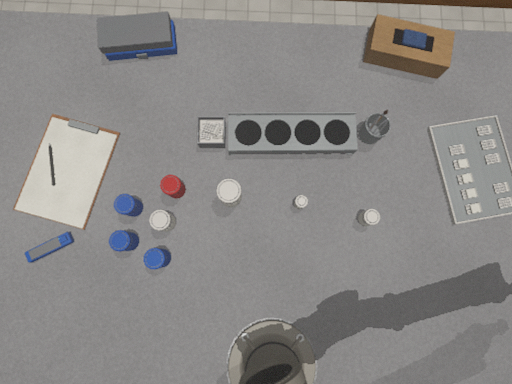

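View pics/scene0.png

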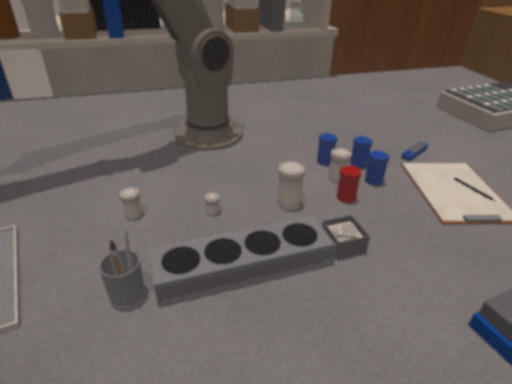

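Top view: the riser's black seats sit at (248,132), (278,132), (307,132) and (337,132). The cassette tub is at (211,131), the +y end. The forceps pot is at (376,125), the -y end, so the small jar goes on seat_4 and the XL jar on seat_1.

White jars: XL (229,190), S (301,202), M (371,217), L (160,220). The red (171,186) and blue (126,205), (122,240), (155,258) jars have L's shape but the wrong colour. I'll measure and confirm with one crop.

```bash
cat > m.py <<'E'
import cv2,numpy as np
from bench import r, grab_frame, camera_info
def world(d,c):
    K,R,t=(np.array(c[k]) for k in ("camera_matrix","R","t"))
    v,u=np.mgrid[:d.shape[0],:d.shape[1]]
    P=np.stack([(u-K[0,2])*d/K[0,0],(v-K[1,2])*d/K[1,1],d],-1)
    return (P-t)@R
def project(X,c):
    q=c["camera_matrix"]@(c["R"]@X+c["t"]); return q[:2]/q[2]
def onplane(uv,z,c):
    K,R,t=(np.array(c[k]) for k in ("camera_matrix","R","t"))
    C=-R.T@t; ray=R.T@np.linalg.solve(K,[*uv,1.]); return C+ray*(z-C[2])/ray[2]
E
python3 - <<'E'
from m import *
f=np.load("top0.npz"); p,d=f["p"],f["d"]; W=world(d,f); g=p.max(2).astype(int); v,u=np.mgrid[:384,:512]
for n,(a,b),rad,h in [("xl",(229,190),22,.108),("l",(160,220),20,.086),("s",(301,202),13,.048),("m",(371,217),18,.066)]:
    near=(abs(u-a)<rad)&(abs(v-b)<rad)
    z=W[...,2][near&(W[...,2]>.02)]; top=np.percentile(z,90)
    m=near&(W[...,2]>h-.006)&(p.min(2)>110)
    c,R=cv2.minEnclosingCircle(np.argwhere(m)[:,::-1].astype(np.float32))
    print(n,"top",top.round(4),"px",np.round(c,1),round(R,1),"world",onplane(c,h,f).round(4),"mean",W[m].mean(0).round(4),m.sum(), "diam",np.ptp(W[m],axis=0).round(3))
for a in (248,278,307,337):
    m=((abs(u-a)<15)&(abs(v-132)<18)&(g<45)).astype(np.uint8)
    k,l,s,cc=cv2.connectedComponentsWithStats(m); i=1+s[1:,4].argmax()
    print("seat",cc[i].round(1),s[i],onplane(cc[i],.052,f).round(4), np.median(W[l==i][:,2]).round(4))
for n,(a,b) in dict(pot=(376,125),tub=(211,131)).items():
    m=(abs(u-a)<22)&(abs(v-b)<22)&(W[...,2]>(.03 if n=='tub' else .06)); q=W[m]; print(n,q.min(0).round(3),q.max(0).round(3),np.median(q,0).round(3))
cv2.imwrite("pics/crop.png",cv2.resize(p[160:280,90:250],None,fx=5,fy=5,interpolation=2))
E
```

```text
xl top 0.1108 px [228.  188.5] 23.8 world [0.459  0.1287 0.108 ] mean [0.453  0.1279 0.1182] 481 diam [0.191 0.098 0.935]
l top 0.0889 px [153. 219.] 17.8 world [0.3764 0.3226 0.086 ] mean [0.3748 0.3022 0.103 ] 351 diam [0.107 0.271 0.956]
s top 0.0504 px [300.8 201. ] 6.3 world [ 0.4398 -0.0702  0.048 ] mean [ 0.4393 -0.0686  0.0563] 122 diam [0.161 0.151 0.994]
m top 0.068 px [370.5 215. ] 16.6 world [ 0.4037 -0.2592  0.066 ] mean [ 0.398  -0.2528  0.0895] 206 diam [0.127 0.346 0.977]Traceback (most recent call last):
  File "<stdin>", line 11, in <module>
ValueError: attempt to get argmax of an empty sequence
```

```bash
python3 - <<'E'
from m import *
f=np.load("top0.npz"); p,d=f["p"],f["d"]; W=world(d,f); W[d==0]=0; g=p.max(2).astype(int); v,u=np.mgrid[:384,:512]
def big(m):
    k,l,s,cc=cv2.connectedComponentsWithStats(m.astype(np.uint8)); i=1+s[1:,4].argmax(); return l==i
for n,(a,b),rad,h in [("xl",(229,190),22,.108),("l",(160,220),20,.086),("s",(301,202),13,.048),("m",(371,217),18,.066)]:
    near=(abs(u-a)<rad)&(abs(v-b)<rad)
    m=big(near&(W[...,2]>h-.006)&(W[...,2]<h+.012)&(p.min(2)>110))
    c,R=cv2.minEnclosingCircle(np.argwhere(m)[:,::-1].astype(np.float32)); q=W[m]
    print(n,"px",np.round(c,1),round(R,1),"world",onplane(c,h,f).round(4),"mean",q.mean(0).round(4),m.sum(), "mid",((q.min(0)+q.max(0))/2).round(4),np.ptp(q,axis=0).round(3))
print(g[132,238:345:3])
for a in (248,278,307,337):
    m=big((abs(u-a)<16)&(abs(v-132)<18)&(g<60)); c=np.argwhere(m)[:,::-1].mean(0)
    print("seat",c.round(1),m.sum(),onplane(c,.052,f).round(4), np.median(W[m][:,2]).round(4))
for n,(a,b) in dict(pot=(376,125),tub=(211,131)).items():
    m=(abs(u-a)<16)&(abs(v-b)<20)&(W[...,2]>(.03 if n=='tub' else .06))&(W[...,2]<.2); q=W[m]; print(n,q.min(0).round(3),q.max(0).round(3),np.median(q,0).round(3))
cv2.imwrite("pics/crop.png",cv2.resize(p[160:280,90:250],None,fx=5,fy=5,interpolation=2))
E
```

```text
xl px [228.  190.2] 12.4 world [0.4544 0.1285 0.108 ] mean [0.4547 0.1286 0.1085] 476 mid [0.4552 0.1287 0.1079] [0.064 0.063 0.011]
l px [159.5 219.5] 10.8 world [0.3755 0.3057 0.086 ] mean [0.3762 0.3063 0.0868] 345 mid [0.377  0.3067 0.0858] [0.053 0.054 0.01 ]
s px [300.8 201. ] 6.3 world [ 0.4398 -0.0702  0.048 ] mean [ 0.4405 -0.0697  0.0482] 121 mid [ 0.4401 -0.0711  0.0477] [0.034 0.034 0.009]
m px [370.9 216.1] 8.1 world [ 0.4006 -0.2603  0.066 ] mean [ 0.4005 -0.2606  0.0659] 201 mid [ 0.401  -0.2622  0.0652] [0.044 0.042 0.01 ]
[ 56  61  65  57  59  53  57  58 152  74  59  57  59  56  56  59  55  49
 165  46  56  55  57  58  56  53  59  54 164  57  56  57  56  60  54  55]
seat [249.  132.7] 283 [0.6318 0.0792 0.052 ] 0.0519
seat [277.7 132.4] 393 [ 0.6356 -0.0028  0.052 ] 0.0521
seat [307.1 132.1] 426 [ 0.6393 -0.087   0.052 ] 0.0518
seat [336.5 131.9] 403 [ 0.6428 -0.1721  0.052 ] 0.0519
pot [ 0.623 -0.315  0.06 ] [ 0.694 -0.244  0.154] [ 0.654 -0.279  0.082]
tub [0.599 0.152 0.03 ] [0.681 0.23  0.054] [0.639 0.191 0.041]
```

View pics/crop.png

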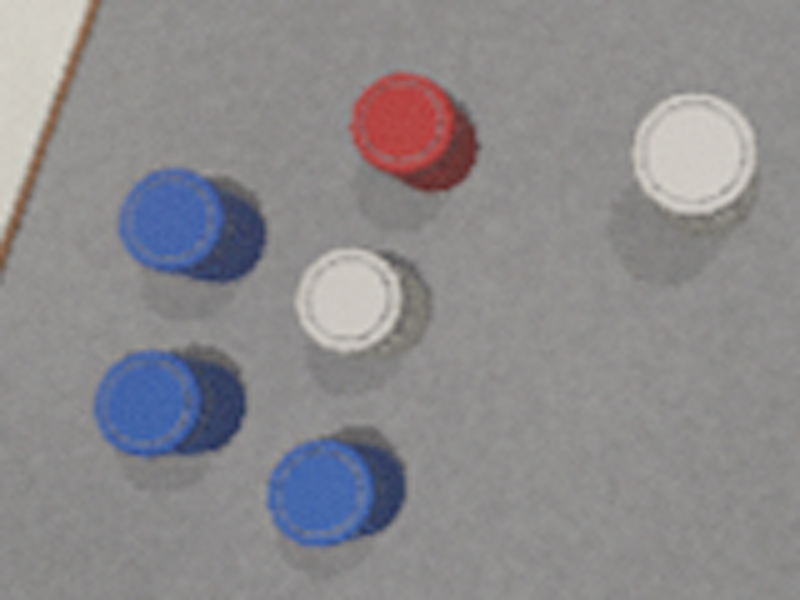

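The crop shows the one white jar of this size at crop (349,300), i.e. image (160,220), between three blue and one red look-alikes. It is jar_l: white, cap 54 mm, top at 86 mm. I'll start with M.

Units first: shifts go in shares of 0.6 m and turns go in shares of pi rad. So -0.16 m is -0.2667, -0.128 m is -0.2133, -0.65 rad is -0.2069.

```bash
cat > go.py <<'E'
import sys,numpy as np
from scipy.spatial.transform import Rotation as Ro
from bench import r
o=r.get_obs(); R=Ro.from_rotvec(o["orientation"])
T=Ro.from_matrix(np.array([[0,1,0],[1,0,0],[0,0,-1.]]))
x=np.array(list(map(float,sys.argv[1:4])))
print("t",round(o["clock"],2),"at",o["tcp_pos"].round(4),"grip",round(o["grip_width"],4),"F",o["contact_force"].round(1),"-> tool shift",R.inv().apply(x-o["tcp_pos"]).round(4),"rot",(R.inv()*T).as_rotvec().round(3))
E
python3 -m pendant '[{"sx":0.0533, "sy":-0.0533, "sz":0.0083, "rz":-0.0414}, {"sx":0.1067, "sy":-0.1067, "sz":0.0167, "rz":-0.0828}, {"sx":0.16, "sy":-0.16, "sz":0.025, "rz":-0.1241}, {"sx":0.2133, "sy":-0.2133, "sz":0.0333, "rz":-0.1655}, {"sx":0.2667, "sy":-0.2667, "sz":0.0417, "rz":-0.2069}]' 0.085 30; python3 go.py .401 -.261 .25
```

```text
clock: 0.6
tcp_pos: [0.2865, -0.4553, 0.2785]
orientation: [-2.82, -1.385, 0.0]
contact_force: [1.2, 0.3, -0.5]
grip_width: 0.0851
gripper_force: 0.0
t 0.6 at [ 0.2865 -0.4553  0.2785] grip 0.0851 F [ 1.2  0.3 -0.5] -> tool shift [ 0.2238 -0.0282  0.0285] rot [-0.    -0.    -0.658]
```

Converted, 0.224 m is 0.3733, 0.18 m is 0.3, -0.658 rad is -0.2094.

```bash
python3 -m pendant '[{"sx":0.075, "sy":-0.0083, "sz":0.01, "rz":-0.042}, {"sx":0.15, "sy":-0.0183, "sz":0.02, "rz":-0.084}, {"sx":0.225, "sy":-0.0283, "sz":0.03, "rz":-0.1261}, {"sx":0.3, "sy":-0.0383, "sz":0.04, "rz":-0.1681}, {"sx":0.3733, "sy":-0.0467, "sz":0.0467, "rz":-0.2094}]' >/dev/null; python3 -m pendant '[{}]' >/dev/null; python3 go.py .4005 -.261 .108
```

```text
t 1.2 at [ 0.4047 -0.2576  0.2506] grip 0.085 F [ 0.4 -1.  -0.5] -> tool shift [-0.0037 -0.0043  0.1426] rot [ 0.001 -0.003  0.008]
```

Converted, 0.142 m is 0.2367, 0.12 m is 0.2, 0.008 rad is 0.0025.

```bash
python3 -m pendant '[{"sx":-0.0067, "sy":-0.0067, "sz":0.0667, "rz":0.0025}, {"sx":-0.0067, "sy":-0.0067, "sz":0.1333, "rz":0.0025}, {"sx":-0.0067, "sy":-0.0067, "sz":0.2, "rz":0.0025}, {"sx":-0.0067, "sy":-0.0067, "sz":0.2367, "rz":0.0025}, {"sx":-0.0067, "sy":-0.0067, "sz":0.2367, "rz":0.0025}]' >/dev/null; python3 go.py .4005 -.261 .108; python3 -m pendant '[{}, {}, {}, {}, {}]' .03 30; python3 -m pendant '[{}, {}, {}]' ; python3 go.py .4005 -.261 .108
```

```text
t 1.7 at [ 0.3956 -0.2669  0.1061] grip 0.0849 F [0.3 0.8 0.4] -> tool shift [ 0.0059  0.0048 -0.0019] rot [-0.006 -0.003 -0.014]
clock: 2.2
tcp_pos: [0.3987, -0.2681, 0.1104]
orientation: [2.234, 2.204, 0.001]
contact_force: [-0.6, 1.0, 8.2]
grip_width: 0.0429
gripper_force: 29.6
clock: 2.5
tcp_pos: [0.3988, -0.2681, 0.1104]
orientation: [2.234, 2.204, 0.001]
contact_force: [-0.6, 0.1, 7.6]
grip_width: 0.0429
gripper_force: 29.6
t 2.5 at [ 0.3988 -0.2681  0.1104] grip 0.0429 F [-0.6  0.1  7.6] -> tool shift [0.0071 0.0016 0.0024] rot [ 0.002  0.002 -0.013]
```

Gripped 7 mm off-centre, because I read the pose before the arm had settled. Regripping.

Converted, -0.12 m is -0.2, 0.007 m is 0.0117, -0.013 rad is -0.0041.

```bash
python3 -m pendant '[{}, {}, {}, {}]' .08 30 >/dev/null; python3 -m pendant '[{"sx":0.0067, "sy":0.0017}, {"sx":0.0117, "sy":0.0033, "rz":-0.0041}, {"sx":0.0117, "sy":0.0033, "rz":-0.0041}, {"sx":0.0117, "sy":0.0033, "rz":-0.0041}]'>/dev/null;  python3 go.py .4005 -.261 .108; python3 -m pendant '[{}, {}, {}, {}, {}]' .03 30 >/dev/null; python3 go.py .4005 -.261 .108
python3 -m pendant '[{"sz":-0.0333}, {"sz":-0.0833}, {"sz":-0.15}, {"sz":-0.2}, {"sz":-0.2}]'; python3 go.py .639 -.087 .23
```

```text
t 3.3 at [ 0.4    -0.2603  0.1089] grip 0.0799 F [ 0.7  0.2 -0. ] -> tool shift [-0.0007  0.0005  0.0009] rot [-0.    -0.     0.001]
t 3.8 at [ 0.4    -0.2605  0.1091] grip 0.0428 F [-0.5  0.3  3.4] -> tool shift [-0.0005  0.0005  0.0011] rot [ 0.  0. -0.]
clock: 4.3
tcp_pos: [0.4018, -0.2614, 0.2326]
orientation: [2.217, 2.216, 0.002]
contact_force: [0.4, 0.0, -0.1]
grip_width: 0.0427
gripper_force: 30.9
t 4.3 at [ 0.4018 -0.2614  0.2326] grip 0.0427 F [ 0.4  0.  -0.1] -> tool shift [0.1745 0.2371 0.0033] rot [ 0.006  0.004 -0.   ]
```

```bash
python3 -m pendant '[{"sx":0.0333, "sy":0.045}, {"sx":0.075, "sy":0.1017}, {"sx":0.1167, "sy":0.1583}, {"sx":0.1583, "sy":0.215}, {"sx":0.2, "sy":0.2717}]' >/dev/null; python3 -m pendant '[{"sx":0.0417, "sy":0.0567}, {"sx":0.075, "sy":0.1033}, {"sx":0.09, "sy":0.1233}, {"sx":0.09, "sy":0.1233}, {"sx":0.09, "sy":0.1233}]'>/dev/null; python3 -m pendant '[{}, {}]'; python3 go.py .639 -.087 .163
```

```text
clock: 5.5
tcp_pos: [0.6359, -0.0881, 0.2288]
orientation: [2.224, 2.219, -0.002]
contact_force: [0.9, -0.6, -0.7]
grip_width: 0.0424
gripper_force: 30.9
t 5.5 at [ 0.6359 -0.0881  0.2288] grip 0.0424 F [ 0.9 -0.6 -0.7] -> tool shift [0.0012 0.0031 0.0658] rot [-0.001  0.001 -0.002]
```

Converted, 0.065 m is 0.1083, 0.06 m is 0.1.

```bash
python3 -m pendant '[{"sx":0.0017, "sy":0.005, "sz":0.0333}, {"sx":0.0017, "sy":0.005, "sz":0.075}, {"sx":0.0017, "sy":0.005, "sz":0.1}, {"sx":0.0017, "sy":0.005, "sz":0.1083}, {"sx":0.0017, "sy":0.005, "sz":0.1083}]' >/dev/null; python3 -m pendant '[{}, {}, {}]'; python3 go.py .639 -.087 .161
```

```text
clock: 6.3
tcp_pos: [0.6404, -0.0855, 0.1649]
orientation: [2.221, 2.22, 0.001]
contact_force: [0.0, -0.3, -0.9]
grip_width: 0.0429
gripper_force: 31.0
t 6.3 at [ 0.6404 -0.0855  0.1649] grip 0.0429 F [ 0.  -0.3 -0.9] -> tool shift [-0.0015 -0.0014  0.0039] rot [ 0.002  0.    -0.   ]
```

Converted, 0.004 m is 0.0067, 0.002 m is 0.0033.

```bash
python3 -m pendant '[{"sx":-0.0017, "sy":-0.0017, "sz":0.0033}, {"sx":-0.0017, "sy":-0.0017, "sz":0.0067}, {"sx":-0.0017, "sy":-0.0017, "sz":0.0067}, {"sx":-0.0017, "sy":-0.0017, "sz":0.0067}]' >/dev/null; python3 go.py .639 -.087 .161;  python3 -m pendant '[{"sz":0.0017}, {"sz":0.0017}, {"sz":0.0017}]'>/dev/null; python3 go.py .639 -.087 .161
```

```text
t 6.7 at [ 0.6392 -0.0866  0.1611] grip 0.0432 F [-2.7 -0.7  6.2] -> tool shift [-0.0004 -0.0002  0.0001] rot [ 0.001  0.001 -0.   ]
t 7.0 at [ 0.6393 -0.0866  0.161 ] grip 0.043 F [-3.7 -0.2 13.5] -> tool shift [-0.0004 -0.0003 -0.    ] rot [ 0.001  0.001 -0.   ]
```

Converted, -0.001 m is -0.0017.

```bash
python3 -m pendant '[{"sz":-0.0017}, {"sz":-0.0017}, {"sz":-0.0017}, {"sz":-0.0017}]' .075 30 >/dev/null; python3 -m pendant '[{"sz":-0.0333}, {"sz":-0.0833}, {"sz":-0.1333}, {"sz":-0.1333}]' >/dev/null;  python3 go.py .440 -.070 .2; python3 -m pendant '[{"sx":0.0083, "sy":-0.0833}, {"sx":0.0167, "sy":-0.1667}, {"sx":0.0233, "sy":-0.25}, {"sx":0.0283, "sy":-0.3167}, {"sx":0.0283, "sy":-0.3333}]' >/dev/null; python3 -m pendant '[{"sz":0.0333}, {"sz":0.0833}, {"sz":0.0833}, {"sz":0.0833}]' >/dev/null;  python3 go.py .440 -.070 .091
```

```text
t 7.8 at [ 0.6412 -0.0862  0.2444] grip 0.0747 F [ 0.9 -0.4 -0.1] -> tool shift [ 0.0162 -0.2015  0.0428] rot [ 0.008  0.    -0.   ]
t 8.7 at [ 0.4392 -0.0693  0.1898] grip 0.0751 F [ 0.2 -0.   0.3] -> tool shift [-0.0008  0.001   0.0988] rot [-0.001 -0.001  0.   ]
```

Settled above S; descend, grip, lift.

Converted, 0.098 m is 0.1633, 0.08 m is 0.1333.

```bash
python3 -m pendant '[{"sx":-0.0017, "sy":0.0017, "sz":0.0667}, {"sx":-0.0017, "sy":0.0017, "sz":0.1333}, {"sx":-0.0017, "sy":0.0017, "sz":0.1633}, {"sx":-0.0017, "sy":0.0017, "sz":0.1633}, {"sx":-0.0017, "sy":0.0017, "sz":0.1633}]' >/dev/null; python3 -m pendant '[{}, {}]' >/dev/null; python3 go.py .440 -.070 .091; python3 -m pendant '[{}, {}, {}, {}, {}]' .02 25 >/dev/null; python3 -m pendant '[{}, {}]' >/dev/null; python3 go.py .440 -.070 .091
python3 -m pendant '[{"sz":-0.0333}, {"sz":-0.0833}, {"sz":-0.15}, {"sz":-0.2}, {"sz":-0.2}]'>/dev/null;  python3 -m pendant '[{}, {}]' >/dev/null; python3 go.py .6428 -.172 .145
```

```text
t 9.4 at [ 0.441  -0.0706  0.0933] grip 0.0752 F [ 0.2 -0.4  0.4] -> tool shift [ 0.0006 -0.001   0.0023] rot [ 0.003  0.001 -0.   ]
t 10.1 at [ 0.4401 -0.0705  0.0922] grip 0.0342 F [-0.2  1.   6.2] -> tool shift [ 0.0005 -0.0001  0.0012] rot [ 0.  0. -0.]
t 10.8 at [ 0.4391 -0.0705  0.2108] grip 0.0341 F [ 0.7 -0.3 -0.4] -> tool shift [-0.1015  0.2039  0.0654] rot [-0.002 -0.    -0.   ]
```

Converted, 0.19 m is 0.3167, 0.155 m is 0.2583.

```bash
python3 -m pendant '[{"sx":-0.05, "sy":0.0583}, {"sx":-0.0917, "sy":0.125}, {"sx":-0.1333, "sy":0.1917}, {"sx":-0.1667, "sy":0.2583}, {"sx":-0.1683, "sy":0.3167}]' >/dev/null; python3 -m pendant '[{"sy":0.0217}, {"sy":0.0217}, {"sy":0.0217, "sz":0.0333}, {"sy":0.0217, "sz":0.0667}, {"sy":0.0217, "sz":0.0667}]'>/dev/null; python3 -m pendant '[{}, {}]' >/dev/null; python3 go.py .6428 -.172 .1455
```

```text
t 12.0 at [ 0.643  -0.1714  0.1727] grip 0.034 F [-0.2  0.4 -0.1] -> tool shift [-0.0006 -0.0003  0.0272] rot [0.001 0.    0.   ]
```

Converted, 0.026 m is 0.0433, 0.023 m is 0.0383.

```bash
python3 -m pendant '[{"sx":-0.0017, "sz":0.025}, {"sx":-0.0017, "sz":0.0383}, {"sx":-0.0017, "sz":0.0433}, {"sx":-0.0017, "sz":0.0433}, {"sx":-0.0017, "sz":0.0433}]' >/dev/null; python3 go.py .6428 -.172 .144;  python3 -m pendant '[{"sz":0.0017}, {"sz":0.0033}, {"sz":0.0033}]'>/dev/null; python3 go.py .6428 -.172 .144
```

```text
t 12.5 at [ 0.643  -0.1724  0.1459] grip 0.034 F [ 0.5 -0.5 -0.4] -> tool shift [ 0.0004 -0.0002  0.0019] rot [ 0. -0.  0.]
t 12.8 at [ 0.6432 -0.1724  0.1444] grip 0.0343 F [-0.1  0.   1.6] -> tool shift [ 0.0004 -0.0004  0.0004] rot [0.001 0.    0.   ]
```

Converted, 0.19 m is 0.3167, 0.15 m is 0.25.

```bash
python3 -m pendant '[{}, {}, {}, {}]' .075 30 >/dev/null; python3 -m pendant '[{"sz":-0.0333}, {"sz":-0.0833}, {"sz":-0.15}, {"sz":-0.15}]' .085 >/dev/null;  python3 -m pendant '[{"sx":0.05, "sy":-0.0417}, {"sx":0.1167, "sy":-0.0833}, {"sx":0.1833, "sy":-0.125}, {"sx":0.25, "sy":-0.1667}, {"sx":0.3167, "sy":-0.2}]' >/dev/null; python3 -m pendant '[{"sx":0.0667, "sy":-0.0417}, {"sx":0.1333, "sy":-0.0833}, {"sx":0.1833, "sy":-0.115}, {"sx":0.1833, "sy":-0.115}, {"sx":0.1833, "sy":-0.115}]' >/dev/null; python3 -m pendant '[{}, {}]' >/dev/null; python3 go.py .4545 .1285 .1465
python3 - <<'E'
from m import *
p,d=grab_frame("scene"); cv2.imwrite("pics/scene1.png",p)
E
```

```text
t 14.8 at [0.4546 0.1263 0.2337] grip 0.0855 F [ 0.3 -0.2  0.2] -> tool shift [ 0.0022 -0.0001  0.0872] rot [-0.     0.    -0.003]
```

View pics/scene1.png

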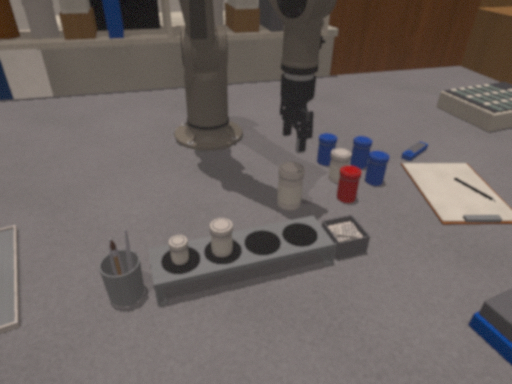

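S stands on seat_4 at (179,250) and M on seat_3 at (222,238), both upright and central. XL at (290,185) is still untouched. Descending on it.

Converted, 0.087 m is 0.145, 0.08 m is 0.1333.

```bash
python3 -m pendant '[{"sx":0.0033, "sz":0.05}, {"sx":0.0033, "sz":0.1}, {"sx":0.0033, "sz":0.1333}, {"sx":0.0033, "sz":0.145}, {"sx":0.0033, "sz":0.145}]' >/dev/null; python3 -m pendant '[{}, {}]' >/dev/null; python3 go.py .4545 .1285 .1465; python3 -m pendant '[{}, {}, {}, {}, {}]' .045 60 >/dev/null; python3 go.py .4545 .1285 .1465
python3 -m pendant '[{"sz":-0.0167}, {"sz":-0.05}, {"sz":-0.1}, {"sz":-0.15}, {"sz":-0.1667}]'>/dev/null;  python3 -m pendant '[{}, {}]' >/dev/null; python3 go.py .632 .082 .2
```

```text
t 15.55 at [0.4547 0.1297 0.148 ] grip 0.085 F [-0.4 -0.2  0.3] -> tool shift [-0.0012 -0.0002  0.0015] rot [ 0.002 -0.001 -0.001]
t 16.05 at [0.4546 0.1298 0.1481] grip 0.0628 F [-0.3 -0.1  8.9] -> tool shift [-0.0013 -0.0001  0.0016] rot [ 0.002 -0.    -0.   ]
t 16.75 at [0.4533 0.1291 0.246 ] grip 0.0626 F [ 0.1 -0.  -2.7] -> tool shift [-0.047   0.1787  0.0459] rot [-0.001  0.001 -0.   ]
```

Converted, 0.16 m is 0.2667, 0.135 m is 0.225.

```bash
python3 -m pendant '[{"sx":-0.0133, "sy":0.05}, {"sx":-0.0283, "sy":0.1083}, {"sx":-0.0433, "sy":0.1667}, {"sx":-0.0583, "sy":0.225}, {"sx":-0.07, "sy":0.2667}]' >/dev/null; python3 -m pendant '[{"sx":-0.0067, "sy":0.0233}, {"sx":-0.0083, "sy":0.03}, {"sx":-0.0083, "sy":0.03, "sz":0.0333}, {"sx":-0.0083, "sy":0.03, "sz":0.0583}, {"sx":-0.0083, "sy":0.03, "sz":0.0583}]' >/dev/null; python3 -m pendant '[{}, {}]' >/dev/null; python3 go.py .632 .083 .2015
```

```text
t 17.95 at [0.632  0.0829 0.2126] grip 0.0628 F [ 0.4  0.7 -1.8] -> tool shift [ 0.0001 -0.      0.0111] rot [ 0.001 -0.     0.   ]
```

Converted, 0.011 m is 0.0183, 0.01 m is 0.0167.

```bash
python3 -m pendant '[{"sz":0.01}, {"sz":0.0167}, {"sz":0.0183}, {"sz":0.0183}, {"sz":0.0183}]' >/dev/null; python3 go.py .632 .083 .2;  python3 -m pendant '[{"sz":0.0017}, {"sz":0.0025}, {"sz":0.0025}]'>/dev/null; python3 go.py .632 .083 .2
```

```text
t 18.45 at [0.632  0.0826 0.201 ] grip 0.062 F [-0.  -0.1 -1.8] -> tool shift [0.0004 0.     0.001 ] rot [ 0. -0. -0.]
t 18.75 at [0.6322 0.0827 0.2002] grip 0.0624 F [-1.9 -1.4  5.2] -> tool shift [ 0.0003 -0.0002  0.0002] rot [ 0.001 -0.    -0.   ]
```

Converted, -0.17 m is -0.2833, 0.15 m is 0.25.

```bash
python3 -m pendant '[{}, {}, {}, {}]' .085 30 >/dev/null; python3 -m pendant '[{"sz":-0.0167}, {"sz":-0.05}, {"sz":-0.1}, {"sz":-0.1333}]' >/dev/null;  python3 -m pendant '[{"sx":0.05, "sy":-0.05}, {"sx":0.1, "sy":-0.1083}, {"sx":0.15, "sy":-0.1667}, {"sx":0.2, "sy":-0.225}, {"sx":0.25, "sy":-0.2833}]' >/dev/null; python3 -m pendant '[{"sx":0.05, "sy":-0.05}, {"sx":0.1, "sy":-0.1}, {"sx":0.1233, "sy":-0.1417}, {"sx":0.1233, "sy":-0.1417, "sz":0.0333}, {"sx":0.1233, "sy":-0.1417, "sz":0.1}]' >/dev/null; python3 -m pendant '[{}, {}, {}]' >/dev/null; python3 go.py .3765 .3065 .126
```

```text
t 20.85 at [0.3777 0.3073 0.2211] grip 0.0848 F [-0.  -0.6  1.5] -> tool shift [-0.0009 -0.0014  0.0951] rot [ 0.002 -0.002 -0.   ]
```

Converted, 0.095 m is 0.1583, 0.085 m is 0.1417.

```bash
python3 -m pendant '[{"sx":-0.0017, "sy":-0.0017, "sz":0.05}, {"sx":-0.0017, "sy":-0.0017, "sz":0.1}, {"sx":-0.0017, "sy":-0.0017, "sz":0.1417}, {"sx":-0.0017, "sy":-0.0017, "sz":0.1583}, {"sx":-0.0017, "sy":-0.0017, "sz":0.1583}]' >/dev/null; python3 -m pendant '[{}, {}]' >/dev/null; python3 go.py .3765 .3065 .126; python3 -m pendant '[{}, {}, {}, {}, {}]' .035 45 >/dev/null; python3 go.py .3765 .3065 .126
python3 -m pendant '[{"sz":-0.0167}, {"sz":-0.05}, {"sz":-0.1167}, {"sz":-0.1833}, {"sz":-0.25}]'>/dev/null;  python3 -m pendant '[{"sz":-0.0417}, {"sz":-0.0417}, {"sz":-0.0417}]' >/dev/null; python3 go.py .6356 -.0025 .3
```

```text
t 21.55 at [0.3767 0.3063 0.1259] grip 0.0846 F [0.8 0.8 0.1] -> tool shift [ 0.0002 -0.0002 -0.0001] rot [ 0.002 -0.002 -0.   ]
t 22.05 at [0.3762 0.3058 0.1252] grip 0.0526 F [-0.8 -1.5  8.1] -> tool shift [ 0.0007  0.0003 -0.0008] rot [ 0.001 -0.    -0.   ]
t 22.85 at [0.3757 0.3053 0.2996] grip 0.053 F [-0.2 -0.  -2.1] -> tool shift [-3.077e-01  2.599e-01 -1.000e-04] rot [ 0.001  0.    -0.   ]
```

Converted, -0.165 m is -0.275, 0.14 m is 0.2333.

```bash
python3 -m pendant '[{"sx":-0.0417, "sy":0.0333}, {"sx":-0.1, "sy":0.0833}, {"sx":-0.1583, "sy":0.1333}, {"sx":-0.2167, "sy":0.1833}, {"sx":-0.275, "sy":0.2333}]' >/dev/null; python3 -m pendant '[{"sx":-0.0583, "sy":0.05}, {"sx":-0.1167, "sy":0.1}, {"sx":-0.175, "sy":0.15}, {"sx":-0.2167, "sy":0.1833}, {"sx":-0.2383, "sy":0.2}]' >/dev/null; python3 -m pendant '[{}, {}, {}]' >/dev/null; python3 go.py .6356 -.0025 .2
```

```text
t 24.15 at [6.348e-01 1.000e-04 2.992e-01] grip 0.0528 F [ 0.1  0.3 -1.1] -> tool shift [-0.0027  0.0009  0.0992] rot [-0.001 -0.001  0.003]
```

Converted, 0.1 m is 0.1667, 0.095 m is 0.1583.

```bash
python3 -m pendant '[{"sx":-0.005, "sy":0.0017, "sz":0.0333}, {"sx":-0.005, "sy":0.0017, "sz":0.075}, {"sx":-0.005, "sy":0.0017, "sz":0.125}, {"sx":-0.005, "sy":0.0017, "sz":0.1583}, {"sx":-0.005, "sy":0.0017, "sz":0.1667}]' >/dev/null; python3 -m pendant '[{"sz":0.0167}, {"sz":0.0267}, {"sz":0.03}, {"sz":0.03}, {"sz":0.03}]' >/dev/null; python3 go.py .6356 -.0025 .1775
```

```text
t 25.15 at [ 0.6373 -0.0054  0.1821] grip 0.053 F [ 0.2 -0.9 -1.8] -> tool shift [ 0.0029 -0.0017  0.0046] rot [ 0.001  0.    -0.   ]
```

Converted, 0.0035 m is 0.0058, 0.003 m is 0.005.

```bash
python3 -m pendant '[{"sx":0.0017, "sy":-0.0017, "sz":0.0017}, {"sx":0.005, "sy":-0.0017, "sz":0.005}, {"sx":0.005, "sy":-0.0017, "sz":0.0058}, {"sx":0.005, "sy":-0.0017, "sz":0.0058}]' >/dev/null; python3 go.py .6356 -.0025 .1775;  python3 -m pendant '[{"sz":0.0017}, {"sz":0.0025}, {"sz":0.0025}]'>/dev/null; python3 go.py .6356 -.0025 .1775
```

```text
t 25.55 at [ 0.6359 -0.0023  0.1778] grip 0.0525 F [ 0.8 -1.2 -0.9] -> tool shift [-0.0002 -0.0003  0.0003] rot [-0. -0.  0.]
t 25.85 at [ 0.6361 -0.0024  0.1773] grip 0.0529 F [-1.7 -0.6  5.3] -> tool shift [-0.0001 -0.0005 -0.0002] rot [ 0.  0. -0.]
```

Converted, -0.19 m is -0.3167, -0.16 m is -0.2667.

```bash
python3 -m pendant '[{}, {}, {}, {}]' .08 30 >/dev/null; python3 -m pendant '[{"sz":-0.0167}, {"sz":-0.05}, {"sz":-0.1167}, {"sz":-0.1667}, {"sz":-0.2}]' >/dev/null;  python3 -m pendant '[{"sy":-0.0667}, {"sy":-0.1333}, {"sy":-0.2}, {"sy":-0.2667}, {"sy":-0.3167}]' >/dev/null; python3 -m pendant '[{}, {}, {}]'
python3 - <<'E'
from m import *
p,d=grab_frame("top"); s,_=grab_frame("scene"); f=camera_info("top")
cv2.imwrite("pics/end.png",np.hstack([cv2.resize(p[80:240,180:420],(400,267)),cv2.resize(s[160:340,80:400],(400,225)).copy() if 0 else cv2.resize(s[150:350,90:390],(400,267))]))
W=world(d,f); W[d==0]=0
for n,x,y,h in [("s",.6428,-.172,.1),("m",.6393,-.087,.118),("l",.6356,-.0025,.138),("xl",.632,.082,.16)]:
    m=(np.hypot(W[...,0]-x,W[...,1]-y)<.042)&(W[...,2]>h-.006)&(W[...,2]<h+.01); q=W[m]
    print(n,m.sum(),((q.min(0)+q.max(0))/2-[x,y,0]).round(4),q.mean(0).round(4)-[x,y,0])
E
```

```text
clock: 27.55
tcp_pos: [0.4471, -0.0023, 0.2971]
orientation: [2.221, 2.221, 0.002]
contact_force: [0.8, -0.4, -0.0]
grip_width: 0.0803
gripper_force: 0.0
s 84 [ 0.001  -0.0036  0.0993] [ 0.0023 -0.0038  0.1002]Traceback (most recent call last):
  File "<stdin>", line 7, in <module>
    return umr_minimum(a, axis, None, out, keepdims, initial, where)
ValueError: zero-size array to reduction operation minimum which has no identity
```

View pics/end.png

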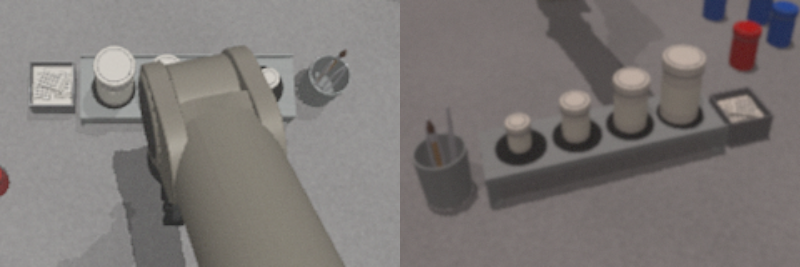

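Right half (scene view): all four jars stand upright on their seats, S (517,133), M (575,117), L (631,100), XL (682,85), with the forceps pot and the tub in place. The arm blocks the top view, so I'll check the numbers from the scene camera before handing in.

```bash
python3 - <<'E'
from m import *
p,d=grab_frame("scene"); f=camera_info("scene"); W=world(d,f); W[d==0]=0
for n,x,y,h,dm in [("s",.6428,-.172,.1,.035),("m",.6393,-.087,.118,.044),("l",.6356,-.0025,.138,.054),("xl",.632,.082,.16,.064)]:
    m=(np.hypot(W[...,0]-x,W[...,1]-y)<.045)&(W[...,2]>h-.004)&(W[...,2]<h+.01); q=W[m]
    print(n,m.sum(),((q.min(0)+q.max(0))/2-[x,y,0]).round(4),np.ptp(q,axis=0).round(3))
o=r.get_obs(); print(o["clock"])
E
```

```text
s 188 [ 0.0038 -0.002   0.0987] [0.034 0.034 0.005]
m 270 [ 0.0026 -0.0024  0.1166] [0.044 0.043 0.005]
l 370 [ 1.700e-03 -1.000e-04  1.369e-01] [0.055 0.054 0.006]
xl 476 [ 0.0018 -0.0026  0.159 ] [0.064 0.062 0.006]
27.7
```

All jars are within about 4 mm of their seat centres.

```bash
python3 -c "
from bench import r
print(r.hand_in())"
```

```text
the job is handed in; nothing more can be done
None
```

I placed all four jars upright on their seats, S on seat_4 by the forceps pot, then M, L and XL on seat_1 by the cassette tub, each measured within about 5 mm of centre, and handed the job in at about 28 s; no verdict was returned.

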